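# Set the seed counter to the green size and start it

## Robot

A 6-joint arm with a two-finger parallel gripper is mounted at the origin on the work surface. World frame = base frame: x ahead of the robot, y to its left, z up, the work surface at z = 0. Lengths are in m, angles in rad, forces in N, time in s.
With the tool pointing down it reaches from about 0.375 to 0.975 m from the base axis. Payload 3.8 kg.
Tool frame: the origin (TCP) lies midway between the tips of the shut fingers; the grasp point (between the pads) lies 19 mm behind it; z points along the fingers, y is the line along which they close (so a half turn about z gives the same grasp; the last joint's range is limited). The gripper opens to 88 mm and grips with 3 to 60 N. Pads are 18 mm wide; open, the fingers measure 123 mm over their backs; the gripper's body (75 mm by 187 mm) begins 45 mm behind the grasp point.
Start: joints at [1.205, 0.264, 1.604, -0, 1.274, -0.037], TCP at [0.218, 0.639, 0.239] pointing down, gripper open.
Joint ranges: [-2.63, 2.63], [-0.94, 2.18], [0.31, 2.57], [-1.31, 4.45], [0, 2.66], [-2.55, 2.55]. Speed limits (rad/s): [2.57, 2.57, 3.14, 3.14, 3.14, 3.14].

## Interface

Orientations are given as a rotation vector (axis times angle).
In Python, from cell import manip, inverse_kinematics, cams, order gives the robot as it stands. Calls block until the motion is done:
- manip.move_pose(position, orientation): joint-space move of the TCP to a pose.
- manip.move_linear(position, rate=0.15, rot=None): straight line of the TCP; rot=None keeps the orientation; rate is the mean speed in m/s.
- manip.set_joints(angles): joint-space move.
- manip.set_gripper(opening, force=None): finger opening in m; force is the grip in N (None keeps the last); returns when the fingers have stopped.
- manip.dwell(seconds).
- inverse_kinematics(position, orientation): joint angles nearest the present ones, or None.
- manip.state(): the state.
- cams.capture(name): name is "side" or "top" or "wrist"; returns a dict with "image" (384x512x3 uint8, blue, green, red), "z_map" (384x512 float32, m along the optical axis (not along the pixel's ray), 0 where there is no reading), "intrinsics" (3x3 intrinsics, pixels), "position" and "orientation" of the camera in the world; the wrist camera has in their place "T_tool_cam" (4x4, takes a point from camera to tool coordinates, whose origin is the TCP and whose axes are the flange's). Camera axes: x right, y down, z forward; pixel columns grow to the right and rows downward; lengths in m; the calibration is good to about 2 mm. The wrist camera is an equidistant fisheye: a pixel r from the principal point sees the ray r / f radians off the axis. A picture is of the moment at which its call begins: read the wrist's pose just before it.
A pose or a line that the arm cannot do raises manip.IKError and nothing moves.
- order.close_job(): hands the job in; it is judged then, once.
The state is a dict: "clock": time; "joint_pos": joint angles; "joint_velocities": joint speeds; "tau": joint torques, N m; "tool_pos": TCP position; "tcp_rot": TCP orientation; "contact_force": force on the tool from outside, world axes, zero at the start; "moment": the same for the moment, N m; "gripper_width": finger opening in m; "grasp_force": force on a finger pad.
Only numpy, scipy, OpenCV 4.12 (cv2) and the standard library are available. Lean on these libraries where they do the work, as an engineer would, in place of code of your own. Each camera call takes 0.05 s, during which the arm holds its last target. There are 200 camera calls.

## Task

Set the seed counter to the green seed size: push the upright orange tab round with your fingertips until it points at the green mark, then, and not before, press the red start button fully down and let it come back up. Only push: do not pinch the tab, do not force it, and do not lift the disc. Leave all the loose things on the bench where they are.

Things in the scene. Friction and masses are not known exactly. Their poses are not given: they have to be found in the camera images.
- selector_axis (a point): Turning axis of the selector at deck height, in the middle of the seed counter: a fixed white box 240 x 240 mm, 55 mm high, grey deck on top, with a console 70 mm high, 35 mm deep, 150 mm wide on its far side, centred 137 mm from the axis. Axes are the counter's: x away from the robot to the console, y left, z up.
- selector (a joint): Turn of the selector disc (rad): 0 when its tab points along the counter's -x (towards the robot), growing counter-clockwise seen from above; at +1.57 the tab points along the counter's -y. End stops at -2.3 and 2.3. Starts between -0.4 and 0.4. Light even friction (about 1.5 N at 60 mm from the axis), no clicks; stays where it is left.
- tab_tip (a point): Middle of the outer end face of the disc's one orange tab: an upright radial fin 8 mm thick, reaching from 34 to 80 mm from the axis and from 10 to 45 mm above the deck. This point is 80 mm from the axis, 27.5 mm above the deck; its -x axis points outward along the tab. Disc: aluminium, 124 mm across, top 10 mm above the deck; black hub knob 26 mm across, top 28 mm above the deck.
- tab_reach (a point): Imaginary point straight out along the tab, 98 mm from the axis (the radius of the mark centres); it lies over the mark that the tab points at.
- green_mark (a point): Centre of the green mark: a round spot 28 mm across, 3 mm high, fixed on the deck, 98 mm from the axis. Four such spots (green, yellow, blue, white) stand, in an order that changes, at selector values -1.9, -1.0, 1.0 and 1.9; this is the top centre of the green one.
- selector_lift (a joint): How far the disc has been lifted off its seat (m): 0 seated; it is held down by its weight only and must stay seated.
- start (a joint): Start button travel (m): 0 up, 0.006 fully down; springs back; about 5 N to push fully down.
- start_top (a point): Top centre of the red round start button (32 mm across) when up; it stands 18 mm above a fixed grey pod (70 x 80 mm, 40 mm high) on the table, beside the counter, left or right.
- cup: Loose white seed cup, 62 mm across, 45 mm high; origin under its centre. Bystander.
- tweezers: Loose steel tweezers, 130 mm long, 10 mm high, lying along their x; origin underneath the middle. Bystander.
- dish: Loose clear round dish, 90 mm across, 16 mm high; origin under its centre. Bystander.
- seed_jar: Loose tall jar of seed, 85 mm across, 177 mm high; origin under its centre. Bystander.
- wash_bottle: Loose white bottle with red cap and bent spout, 72 mm across, 225 mm high; origin under its centre. Bystander.
- seed_tray: Loose shallow white tray with rows of seeds, 300 x 190 mm, 22 mm high; origin under its centre. Bystander.
- clear_box: Loose clear open box, 200 x 140 mm, 60 mm high; origin under its centre. Bystander.

How it is judged:
By the outcome, as a careful person would: the job done as asked, in the order asked, and still so for the second after the job is handed in, with the robot touching nothing.
It also fails if it takes over 48 s, if anything falls off the work surface, if the arm or the gripper's body presses on something with over 40 N, if the wrist force passes 120 N, or if a joint passes its speed limit or range.

## Working session

There is one attempt and no reset: what is moved stays moved. The work goes in short steps, each a Python script; the robot and the scene stay as the last script left them, time stands still between calls to the robot, and variables do not carry over. Pictures are saved under pics/ and viewed, at most 10 in all, crops included, and the job is handed in when it is done.

```bash
ls; mkdir -p pics; python3 - <<'E'
from cell import manip, cams
import cv2,numpy as np,pickle
d={}
for n in("top","side"):
    c=cams.capture(n); d[n]=c; cv2.imwrite(f"pics/{n}0.png",c["image"]); print(n,c["position"],c["orientation"],c["intrinsics"].tolist() if hasattr(c["intrinsics"],'tolist') else c["intrinsics"])
pickle.dump(d,open("c0.pkl","wb"))
s=manip.state();print(s["clock"],s["tool_pos"],s["tcp_rot"])
E
```

```text
pics
top [ 0.34979311 -0.0173952   1.60900284] [-2.14490449  2.13023289 -0.18734139] [[448.59047106572984, 0.0, 254.09350914157892], [0.0, 448.59047106572984, 193.3290909902807], [0.0, 0.0, 1.0]]
side [ 0.38124863 -0.72065812  1.03834146] [-2.45224826  0.37467932 -0.1290735 ] [[358.85839407339563, 0.0, 253.89656814227726], [0.0, 358.85839407339563, 188.61387266873842], [0.0, 0.0, 1.0]]
0.1 [0.21774215 0.63824015 0.2375227 ] [-0.51406283 -3.09884488  0.00312112]
```

View pics/top0.png

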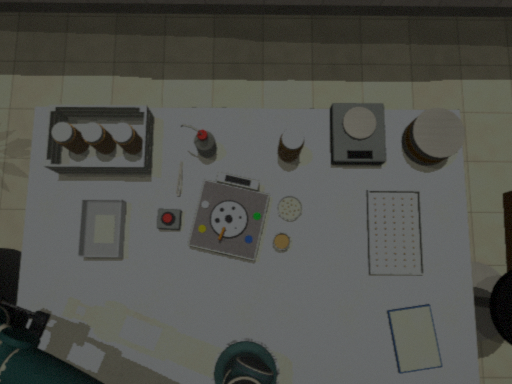

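View pics/side0.png

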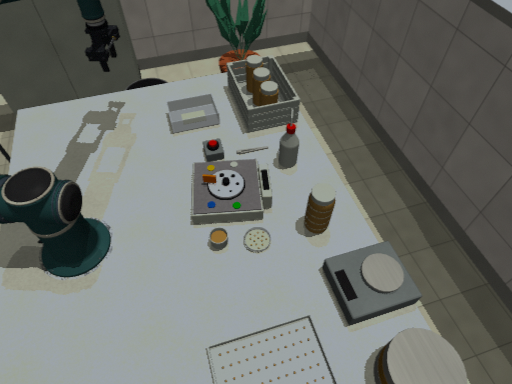

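Top view: counter centred at about (229,219), with green (257,216), blue (249,240), yellow (202,229) and white (205,204). The tab is near (222,235) and the red button at (168,218) on its left; the bottle cap at (202,135) is also red. Next I compute positions from both views.

```bash
cat > h.py <<'E'
import cv2,numpy as np
from scipy.spatial.transform import Rotation as R
def ray(c,uv,z):
    K=c["intrinsics"];d=R.from_rotvec(c["orientation"]).apply(np.linalg.inv(K)@[uv[0],uv[1],1])
    p=np.array(c["position"]);return p+d*(z-p[2])/d[2]
def blobs(img,lo,hi,roi,amin=4):
    x0,y0,x1,y1=roi;h=cv2.cvtColor(img,cv2.COLOR_BGR2HSV)[y0:y1,x0:x1]
    m=cv2.inRange(h,np.array(lo),np.array(hi));n,_,s,c=cv2.connectedComponentsWithStats(m)
    return sorted([(int(s[i,4]),c[i]+[x0,y0]) for i in range(1,n) if s[i,4]>=amin],key=lambda t:-t[0])
COL=dict(green=((45,120,60),(75,255,255)),yellow=((22,140,90),(34,255,255)),blue=((105,120,60),(130,255,255)),orange=((5,120,60),(19,255,255)),red=((0,150,60),(4,255,255)))
E
python3 - <<'E'
from h import *;import pickle
d=pickle.load(open("c0.pkl","rb"))
for n,roi in(("top",(150,170,272,265)),("side",(190,130,275,225))):
    c=d[n]
    for k,z in dict(green=.058,yellow=.058,blue=.058,orange=.1,red=.058).items():
        for a,uv in blobs(c["image"],*COL[k],roi)[:2]: print(n,k,a,uv.round(1),ray(c,uv,z).round(4))
    x0,y0,x1,y1=roi
    cv2.imwrite(f"pics/{n}1.png",cv2.resize(c["image"][y0:y1,x0:x1],None,fx=6,fy=6,interpolation=cv2.INTER_CUBIC))
E
```

```text
top green 46 [256.5 215.9] [ 0.5323 -0.0373  0.058 ]
top yellow 41 [201.8 228. ] [0.4887 0.1518 0.058 ]
top blue 42 [248.2 238.9] [ 0.4521 -0.0091  0.058 ]
top orange 32 [221.2 233.6] [0.4666 0.0816 0.1   ]
top red 64 [166.8 217.8] [0.5233 0.2738 0.058 ]
side green 45 [236.4 205. ] [ 0.5339 -0.0353  0.058 ]
side yellow 36 [210.5 167.5] [0.489  0.1542 0.058 ]
side blue 45 [210.8 204.2] [ 0.4528 -0.0064  0.058 ]
side orange 103 [208.9 178.1] [0.4684 0.0714 0.1   ]
side red 46 [212.4 142.8] [0.5247 0.2759 0.058 ]
```

View pics/top1.png

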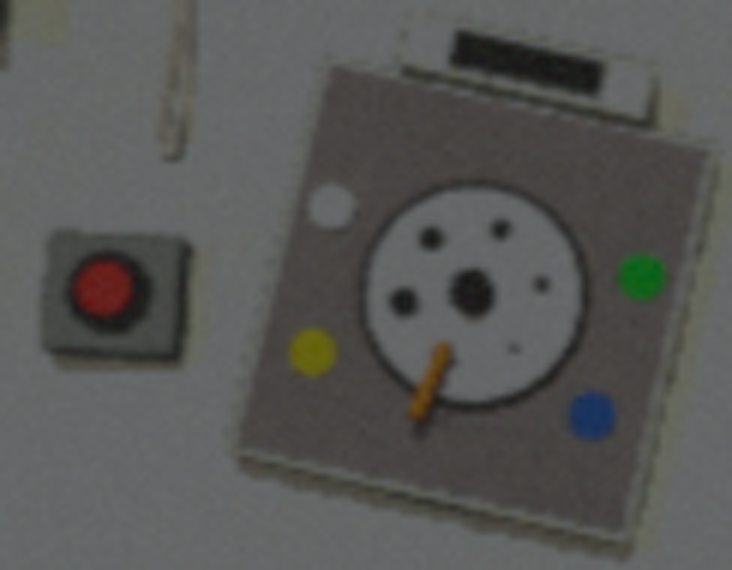

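```bash
cat >> h.py <<'E'
M=dict(green=1.9,blue=1.0,yellow=-1.0)
def fit(P):
    """P: colour->xy. returns axis xy, yaw"""
    A=np.array([[-.098*np.cos(M[k]),-.098*np.sin(M[k])] for k in P]);B=np.array([P[k][:2] for k in P])
    a,b=A-A.mean(0),B-B.mean(0);yaw=np.arctan2((a[:,0]*b[:,1]-a[:,1]*b[:,0]).sum(),(a*b).sum())
    c,s=np.cos(yaw),np.sin(yaw);Rm=np.array([[c,-s],[s,c]]);ax=B.mean(0)-Rm@A.mean(0)
    return ax,yaw,np.abs(A@Rm.T+ax-B).max()
def tabv(ax,yaw,p):
    e=np.array(p[:2])-ax;return (np.arctan2(e[1],e[0])-yaw-np.pi+np.pi)%(2*np.pi)-np.pi
def pose(ax,yaw,v,r,z):
    """tool at selector value v, radius r; tool x tangential"""
    t=yaw+np.pi+v;p=[ax[0]+r*np.cos(t),ax[1]+r*np.sin(t),z]
    return p,(R.from_rotvec([0,0,yaw+v+np.pi/2])*R.from_rotvec([np.pi,0,0])).as_rotvec()
E
python3 - <<'E'
from h import *;import pickle,json
from cell import manip,cams,inverse_kinematics
d=pickle.load(open("c0.pkl","rb"));P={};T=[]
for k in M:
    P[k]=np.mean([ray(d[n],blobs(d[n]["image"],*COL[k],roi)[0][1],.058)[:2] for n,roi in(("top",(150,170,272,265)),("side",(190,130,275,225)))],0)
ax,yaw,e=fit(P);v0=tabv(ax,yaw,[.4666,.0816]);print(ax,yaw,e,v0)
json.dump([ax.tolist(),yaw,v0],open("fit.json","w"))
manip.set_gripper(0.0)
p,r=pose(ax,yaw,v0-.5,.060,.26);print(p,inverse_kinematics(p,r))
manip.move_pose(p,r)
s=manip.state();c=cams.capture("wrist");cv2.imwrite("pics/w0.png",c["image"]);pickle.dump((s,c),open("w0.pkl","wb"))
print(s["clock"],s["tool_pos"],s["joint_pos"],s["contact_force"],c["T_tool_cam"],c["intrinsics"])
E
```

```text
[0.52239717 0.06105829] -0.22125746227917267 0.00018995296606383327 -0.13149400375124687
[np.float64(0.48292235959246677), np.float64(0.10624389556695402), 0.26] [ 1.66174101e-01 -9.57145243e-02  1.95270382e+00 -8.88178420e-16
  1.28460336e+00  1.01892557e+00]
3.5333 [0.48300278 0.10693756 0.26003332] [ 1.67360486e-01 -9.53742252e-02  1.95233278e+00  2.59392798e-04
  1.28449996e+00  1.01873523e+00] [-0.71661034  0.22445632  0.18333799] [[-1.11551385e-03 -9.47088576e-01 -3.20970379e-01  8.57705209e-02]
 [ 9.99999064e-01 -1.31063885e-03  3.91868778e-04 -6.24019599e-04]
 [-7.91810692e-04 -3.20969642e-01  9.47089152e-01 -1.44806035e-01]
 [ 0.00000000e+00  0.00000000e+00  0.00000000e+00  1.00000000e+00]] [[297.31863964   0.         255.09850779]
 [  0.         297.31863964 190.51888395]
 [  0.           0.           1.        ]]
```

View pics/w0.png

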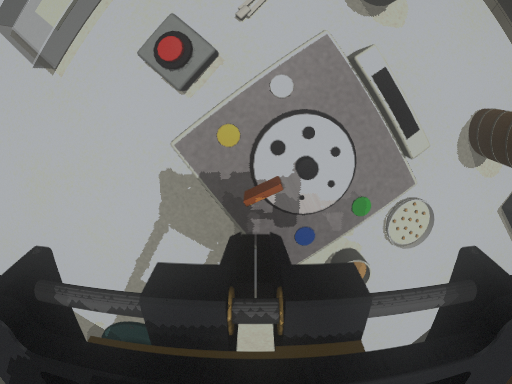

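Wrist view: yellow (228,135), green (361,206), blue (304,236), tab around (263,190) and button (170,48). I'll refine the positions from this view and push if they agree.

```bash
cat >> h.py <<'E'
def wray(s,c,uv,z):
    K=c["intrinsics"];q=(np.array(uv)-[K[0][2],K[1][2]])/K[0][0];th=np.linalg.norm(q)
    d=np.r_[q/th*np.sin(th),np.cos(th)];T=np.array(c["T_tool_cam"]);W=R.from_rotvec(s["tcp_rot"])
    d=W.apply(T[:3,:3]@d);p=W.apply(T[:3,3])+s["tool_pos"];return p+d*(z-p[2])/d[2]
def wfit(s,c):
    out={}
    for k,z in dict(green=.058,yellow=.058,blue=.058,orange=.09,red=.058).items():
        b=blobs(c["image"],*COL[k],(0,0,460,250),30)
        if b: out[k]=wray(s,c,b[0][1],z)[:2]; print(k,b[0][0],b[0][1].round(),out[k].round(4))
    return out
E
python3 - <<'E'
from h import *;import pickle,json
from cell import manip,cams
s,c=pickle.load(open("w0.pkl","rb"));o=wfit(s,c)
ax,yaw,e=fit({k:o[k] for k in M if k in o});v0=tabv(ax,yaw,o["orange"]);print(ax,yaw,e,v0)
a2,y2,v2=json.load(open("fit.json"))
if np.hypot(*(ax-a2))<.006 and abs(yaw-y2)<.05 and abs(v0-v2)<.12 and e<.004:
    ax=(ax+a2)/2;yaw=(yaw+y2)/2
    json.dump([ax.tolist(),yaw,v0],open("fit.json","w"))
    Z=.083;off=.013/.062
    p,r=pose(ax,yaw,v0-.5,.062,.13);manip.move_pose(p,r);manip.move_linear([p[0],p[1],Z],.1)
    print(manip.state()["clock"],manip.state()["contact_force"])
    for v in np.append(np.arange(v0-.4,1.55,.2),1.6)-off*0:
        p,r=pose(ax,yaw,v,.062,Z);manip.move_linear(p,.06,r)
        s=manip.state();print(round(v,2),s["clock"],np.round(s["contact_force"],1))
    p,r=pose(ax,yaw,1.3,.062,Z);manip.move_linear(p,.06,r)
    p,r=pose(ax,yaw,1.3,.062,.24);manip.move_linear(p,.15)
    s=manip.state();c=cams.capture("wrist");cv2.imwrite("pics/w1.png",c["image"]);pickle.dump((s,c),open("w1.pkl","wb"))
    print(s["clock"]);o=wfit(s,c);print(tabv(ax,yaw,o["orange"]))
E
```

```text
green 269 [361. 206.] [ 0.534  -0.0324]
yellow 363 [228. 135.] [0.4897 0.1556]
blue 277 [304. 236.] [ 0.4541 -0.0041]
orange 558 [262. 191.] [0.4715 0.0872]
red 478 [169.  48.] [0.5252 0.2772]
[0.52344139 0.06450919] -0.2189681193110776 0.0008837115957503749 -0.1933330782707552
4.7833 [ 0.44141959 -0.08741091  0.83915555]
-0.59 5.0333 [ 0.5 -0.4  0.4]
-0.39 5.3917 [0.3 0.4 0.2]
-0.19 5.75 [0.4 0.3 0. ]
0.01 6.1083 [-0.6  0.3  0.7]
0.21 6.4667 [-0.7  0.4  0.7]
0.41 6.825 [-0.9 -0.2  1.3]
0.61 7.1833 [-0.4 -0.8 -0.1]
0.81 7.5417 [-0.6 -0.2  0.9]
1.01 7.9 [ 0.8  0.8 -0. ]
1.21 8.2583 [0.4 0.3 0.3]
1.41 8.6167 [-0.7  0.8 -0.3]
1.6 8.9667 [0.2 0.6 0.8]
10.625
green 359 [239. 213.] [ 0.5333 -0.0332]
yellow 368 [366. 107.] [0.4889 0.1546]
blue 420 [226. 143.] [ 0.4532 -0.0049]
orange 327 [268. 209.] [0.5327 0.005 ]
red 268 [453.  97.] [0.5249 0.2759]
1.9579079121795901
```

View pics/w1.png

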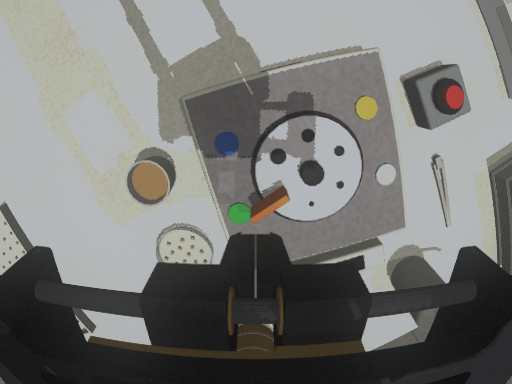

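The tab is now between about 1.8 and 1.95, lying towards green at (239,213). The side face biases the centroid, so I'll look again from straight above the tab.

```bash
python3 - <<'E'
from h import *;import pickle,json
from cell import manip,cams
ax,yaw,_=json.load(open("fit.json"));ax=np.array(ax)
s=manip.state();_,c=pickle.load(open("w1.pkl","rb"));W=R.from_rotvec(s["tcp_rot"])
t=yaw+np.pi+1.85;tab=ax+.057*np.array([np.cos(t),np.sin(t)])
p=tab-W.apply(np.array(c["T_tool_cam"])[:3,3])[:2];print(p)
manip.move_linear([p[0],p[1],.17],.15);manip.dwell(.2)
s=manip.state();c=cams.capture("wrist");pickle.dump((s,c),open("w2.pkl","wb"))
print(s["clock"]);o=wfit(s,c)
im=c["image"];x,y=[int(q) for q in blobs(im,*COL["orange"],(0,0,460,250),30)[0][1]]
x0,y0=max(x-80,0),max(y-60,0);print(x0,y0);cv2.imwrite("pics/w2.png",cv2.resize(im[y0:y0+120,x0:x0+160],None,fx=5,fy=5))
t=cams.capture("top");pickle.dump(t,open("t2.pkl","wb"))
for k in("orange","green"): print([(a,u.round(1)) for a,u in blobs(t["image"],*COL[k],(190,170,272,265))][:3])
E
```

```text
[ 0.59855429 -0.03539542]
11.9167
green 710 [220. 123.] [ 0.534  -0.0333]
yellow 98 [383.   2.] [0.4988 0.1515]
blue 711 [204.  29.] [ 0.4544 -0.0052]
orange 645 [259.  98.] [0.5306 0.0068]
178 38
[(18, array([246.9, 214.7]))]
[(4, array([256., 214.]))]
```

View pics/w2.png

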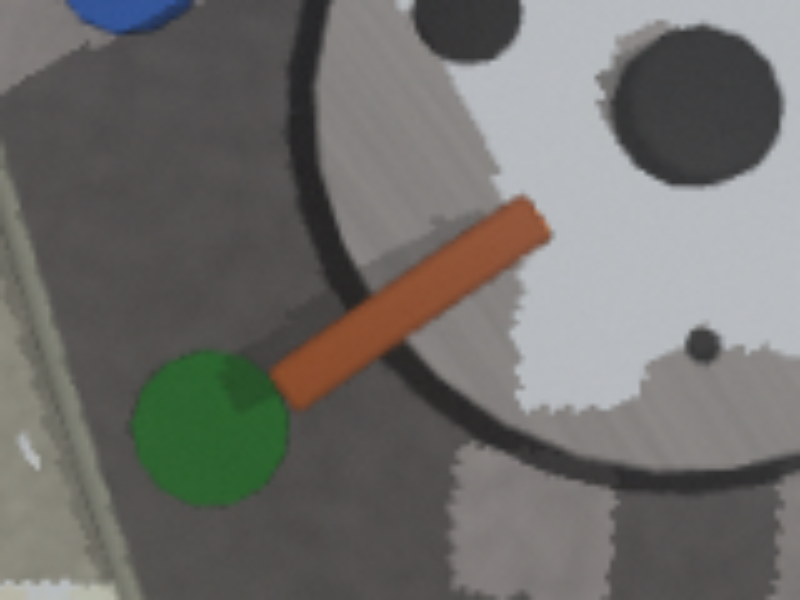

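Only the tab's top face shows: inner end at crop (535,218), outer end (283,388), green centre (211,428). The tab points almost at green. I'll compute its angle in the world frame from these ends.

```bash
python3 - <<'E'
from h import *;import pickle,json
s,c=pickle.load(open("w2.pkl","rb"));ax,yaw,_=json.load(open("fit.json"));ax=np.array(ax)
f=lambda u,z:wray(s,c,[178+(u[0]+.5)/5-.5,38+(u[1]+.5)/5-.5],z)[:2]
i,o,g=f((535,218),.1),f((283,388),.1),f((211,428),.058);hub=f((697,106),.083);hub2=hub
ang=lambda a,b:np.arctan2(*(b-a)[::-1])
print(np.hypot(*(o-i)),i,o,g,hub,ax)
print("tab dir v",ang(i,o)-yaw-np.pi+2*np.pi,"green from hub",ang(hub,g)-yaw+np.pi,"from tab r",np.hypot(*(g-hub)), "line",ang(hub,(i+o)/2)-yaw+np.pi)
d=(o-i)/np.hypot(*(o-i));print("lateral green, hub mm",1e3*(d[0]*(g-i)[1]-d[1]*(g-i)[0]),1e3*(d[0]*(hub-i)[1]-d[1]*(hub-i)[0]))
E
```

```text
0.043780510401952126 [0.52777128 0.02877583] [ 0.53265866 -0.01473102] [ 0.53407114 -0.03314404] [0.52321769 0.0616392 ] [0.52291928 0.06278374]
tab dir v 1.9027760624209673 green from hub 1.9049206880213991 from tab r 0.09540262697473337 line 1.918330947187087
lateral green, hub mm -0.6518644986944809 -0.8564672580106021
```

The tab sits at 1.90, less than 1 mm off green. Now the button.

```bash
python3 - <<'E'
from h import *;import pickle
from cell import manip,cams
s=manip.state();p=s["tool_pos"];manip.move_linear([p[0],p[1],.29],.2)
r=(R.from_rotvec([0,0,np.pi/2])*R.from_rotvec([np.pi,0,0])).as_rotvec();x,y=.5248,.276
manip.move_pose([x,y,.28],r);manip.move_linear([x,y,.075],.12);manip.dwell(.2)
f0=manip.state()["contact_force"][2]
for z in np.arange(.064,.046,-.001):
    manip.move_linear([x,y,z],.02);manip.dwell(.08);s=manip.state();f=s["contact_force"][2]-f0
    print(round(z,4),round(s["tool_pos"][2],4),round(f,1),round(s["clock"],1))
    if f>14:break
manip.dwell(.2)
E
```

```text
0.064 0.0641 0.1 17.1
0.063 0.063 0.6 17.4
0.062 0.0623 1.0 17.7
0.061 0.0612 2.5 18.1
0.06 0.0602 2.8 18.4
0.059 0.0592 3.0 18.7
0.058 0.0582 3.7 19.1
0.057 0.0572 4.5 19.4
0.056 0.0564 6.6 19.7
0.055 0.0563 11.6 20.1
0.054 0.0562 17.3 20.4
```

The button travelled 6 mm and bottomed out firmly. Retract and check.

```bash
python3 - <<'E'
from h import *;import pickle
from cell import manip,cams
x,y=.5248,.276
manip.move_linear([x,y,.075],.05);manip.move_linear([x,y,.28],.15)
j=list(manip.state()["joint_pos"]);j[0]=1.1;manip.set_joints(j);manip.dwell(.2)
t=cams.capture("top");q=cams.capture("side")
a=cv2.resize(t["image"][110:270,140:320],None,fx=2.4,fy=2.4);b=cv2.resize(q["image"][80:260,160:340],(384,384))
a=cv2.resize(a,(384,384));cv2.imwrite("pics/end.png",np.hstack([a,b]))
print(manip.state()["clock"],manip.state()["contact_force"])
E
```

```text
24.3917 [ 0.14029076 -0.64420678 -0.30148023]
```

View pics/end.png

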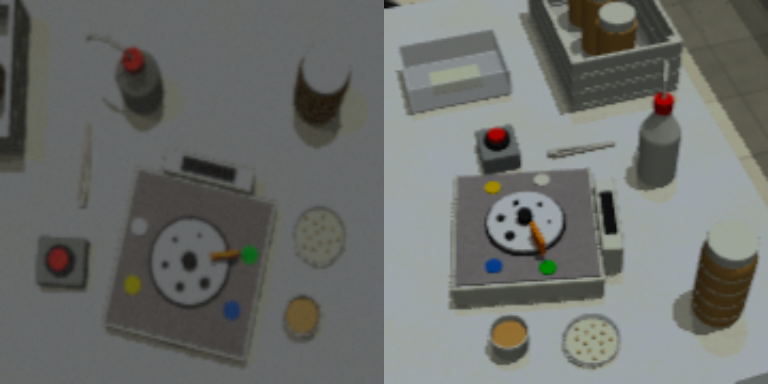

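The tab points at green, at (249,255) in the left panel and (547,267) in the right. The button is back up and the loose things have not moved.

```bash
python3 -c "
from cell import order
print(order.close_job())"
```

```text
the job is handed in; nothing more can be done
None
```

The job is handed in: the tab points at the green mark (measured at 1.90 against 1.9), the start button was then pressed through its full 6 mm and came back up, and the loose things on the bench look unmoved in the final pictures.

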